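Stow a spice jar in a push-to-open cabinet

TASK

Put away the spice jar that stands alone towards the front of the table, to the right of the white spice cabinet. The cabinet's green door has no handle: press it in on the side away from the hinges until the catch trips and it springs ajar, swing it wide open and stand the jar upright in the empty bay of the rack on its inside. Then shut the door and press it home, without forcing it, so that the catch holds it closed; keep the salt shaker upright in the rack, and leave the bowl of red spice, the oil bottle and the plate where they are.

Things in the scene. Friction and masses are not known exactly. Their poses are not given: they have to be found in the camera images.
- cabinet: fixed white spice cabinet with a green door, 160 deep (x) x 236 wide (y) x 222 high mm; origin at the centre of its underside; door on its -x side, hinges at its left (+y), z up. The door is set in: shut, it lies flush with the front edges of roof and sides (12 mm), and pressed in it sinks behind them, so fingers from above must lean, tips towards the door, to clear the roof
- door (a joint): door hinge angle, rad: 0 = shut flush with the cabinet front, negative = pressed in (rubber stop from about -0.034), positive = open (stop 1.75); it stays where it is left. Push-push catch behind the door: each full press (7 mm at the free edge, against some 8 N, until the stop is felt; 15 to 20 N is ample) and letting go changes it: either it springs ajar to 0.3 rad within 1.5 s, or it stays shut
- door_hinge (a point): on the hinge line, in the plane of the door's outer face, at the door's top edge (207 mm above the table). Axes turn with the door: x from outer face to inner side, y from free edge to hinge, z up. Door 208 wide, 192 high, 14 mm thick, flat, without a handle; top edge 15 mm below the cabinet's top. The door swings out to the cabinet's -x
- door_free_edge (a point): top corner of the door at its free edge, on the outer face; axes as door_hinge. When the door stands ajar some 45 mm are free between its inner face at the free edge and the cabinet's front, open to above: room for shut fingers to hook behind it
- rack_bay (a point): centre of the floor of the empty bay (95 mm above the table) of the steel rack inside the door, 108 mm from the hinge line, 30.5 mm from the inner face; axes as door_hinge. Bay open above, 59 mm across (x), 67 mm along the door (y); rails rise 50 mm. The rack spans 6 to 145 mm from the hinge line, 63 mm deep; from 145 mm to the free edge the inner face is bare
- spice_jar: spice jar with a black flip cap and a green label, round, 45 mm across, 105 mm high, about 110 g, standing on the table in front of the cabinet, to the right; origin at the centre of its underside
- salt_shaker: glass salt shaker, 44 mm across, 90 mm high, standing loose in the rack's other bay, next to the hinge (70 mm from the empty bay's centre); origin at the centre of its underside
- ramekin: white bowl of dark red spice, 109 mm across, 48 mm high, loose; origin at the centre of its underside; leave alone
- oil_bottle: clear oil bottle with a yellow cap, 82 mm across, 258 mm high, loose; origin at the centre of its underside; leave alone
- white_plate: white side plate, 200 mm across, 20 mm high, loose; origin at the centre of its underside; leave alone
There are look-alikes about, which are no part of the job. Of the things shaped like the spice_jar, the black one is meant.

How it is judged:
By the outcome, as a careful person would: the job done as asked, in the order asked, and still so for the second after the job is handed in, with the robot touching nothing.
It also fails if it takes over 72 s, if anything falls off the work surface, if the arm or the gripper's body presses on something with over 40 N, if the wrist force passes 120 N, or if a joint passes its speed limit or range.

ROBOT

A 7-joint arm with a two-finger parallel gripper is mounted at the origin on a cart in front of the work surface, level with it; the furniture and walls round the work are solid. World frame = base frame: x ahead of the robot, y to its left, z up, the work surface at z = 0. Lengths are in m, angles in rad, forces in N, time in s.
With the tool pointing down it reaches from about 0.4 to 0.9 m from the base axis. Payload 5.5 kg.
Tool frame: the origin (TCP) lies at the very end of the fingers, on their centre line; the grasp point (between the pads) lies 19 mm behind it; z points along the fingers, y is the line along which they close (so a half turn about z gives the same grasp; the last joint's range is limited). The gripper opens to 92 mm and grips with 3 to 60 N. Pads are 19 mm wide; open, the fingers measure 130 mm over their backs; the gripper's body (75 mm by 190 mm) begins 47 mm behind the grasp point.
Start: joints at [1.611, 0.501, -0.427, 1.55, 0.221, 1.138, -0.21], TCP at [0.144, -0.634, 0.227] pointing down, gripper open.
Joint ranges: [-2.88, 2.88], [-0.31, 2.03], [-1.54, 1.56], [0.2, 2.42], [-1.41, 4.55], [0.19, 2.02], [-2.57, 2.57]. Speed limits (rad/s): [2.57, 2.57, 3.14, 3.14, 3.14, 3.14, 3.14].

INTERFACE

Orientations are given as a unit quaternion [w, x, y, z].
In Python, from cell import arm gives the robot as it stands.
- The arm moves only by the tool move_arm, never from a script. Its argument "deltas" is a list of rows, each a list of 7 numbers: the gripper's target within -1 to 1 (fully open at 1, half-way at 0, shut at -1), then the shift along the tool's x, y, z in units of 25 mm (1.0 is 25 mm), then the turn, a rotation vector about the tool's x, y, z in units of 8 degrees (1.0 is 8 degrees). A call has exactly 8 rows; each row shifts and turns the commanded pose from where the row before left it, along the tool's axes as they then stand; what a row does not reach is not made up. A row lasts 1/10 s, in which the tool goes at most 50 mm and 8.59 degrees, less where a joint would pass 70% of its speed; a pose out of reach is approached as far as the arm can. A call is refused whole if a number of a shift passes 1 or a number of a turn 1, either way. A call with a gripper value outside its range is refused whole. The fingers move at their own pace and stop on an object; "newtons" is the grip in N (left out, the last holds). Time passes only in rows, so rows that do not move let the fingers close, or fill a call up. It gives the time, the measured TCP pose, the force, the opening and the grip force at its end, in the units of the state.
- arm.get_state(): the state, without advancing time (a new reading comes with each control period).
- arm.snapshot(name): name is "side" or "top"; returns (picture, depth): 420x560x3 uint8, red, green, blue; 420x560 float32, m along the optical axis (not along the pixel's ray), 0 where there is no reading.
- arm.camera_model(name): a dict with "fx", "fy", "cx", "cy" (pixels), "k1" (the pictures are not rectified: a ray, as slopes to the right and down, at radius r is drawn at 1 + k1 r^2 times it, then the intrinsics apply), "R" (3x3) and "t" (3): a world point X has camera coordinates R X + t. Camera axes: x right, y down, z forward; pixel columns grow to the right and rows downward; lengths in m; the calibration is good to about 2 mm. A picture is of the moment at which its call begins. camera_model takes no time and is no camera call.
- arm.close_job(): hands the job in; it is judged then, once.
The state is a dict: "time": time; "joint_positions": joint angles; "qvel": joint speeds; "joint_torque": joint torques, N m; "eef_pos": TCP position; "tcp_rot": TCP orientation; "contact_force": force on the tool from outside, world axes, zero at the start; "wrist_torque": the same for the moment, N m; "width": opening from 0.0 (shut) to 1.0 (fully open); "grip_force": force on a finger pad.
Only numpy, scipy, OpenCV 4.12 (cv2) and the standard library are available. Lean on these libraries where they do the work, as an engineer would, in place of code of your own. Each camera call takes 0.05 s, during which the arm holds its last target. There are 200 camera calls.

## Working session

There is one attempt and no reset: what is moved stays moved. The work goes in short steps, Python scripts to look and compute and a tool call to move; the robot and the scene stay as the last step left them, time stands still between calls to the robot, and variables do not carry over. Pictures are saved under pics/ and viewed, at most 10 in all, crops included, and the job is handed in when it is done.

Besides the shell and the picture viewer there is one more tool, called after ">>>" as name(argument=value, ...), one argument or row to a line, values as JSON. move_arm: Moves the arm, as the interface text tells. Its arguments: {"type":"object","properties":{"deltas":{"type":"array","items":{"type":"array","items":{"type":"number"}}},"newtons":{"type":"number"}},"required":["deltas"]}

```bash
ls; mkdir -p pics; cat > h.py <<'E'
import numpy as np, cv2
from cell import arm
np.set_printoptions(precision=4,suppress=True)
def snap(n,f):
    p,d=arm.snapshot(n); cv2.imwrite(f'pics/{f}.png',p[:,:,::-1]); np.save(f'pics/{n}_d.npy',d); np.save(f'pics/{n}_p.npy',p); return p,d
def ray(m,u,v):
    x=(u-m['cx'])/m['fx'];y=(v-m['cy'])/m['fy'];a,b=x,y
    for _ in range(20):
        s=1+m['k1']*(a*a+b*b);a,b=x/s,y/s
    return np.array([a,b,1.])
def pt(n,u,v,d=None,z=None):
    m=arm.camera_model(n);R=np.array(m['R']);t=np.array(m['t']);r=ray(m,u,v)
    if z is not None:
        c=-R.T@t;w=R.T@r;return c+w*(z-c[2])/w[2]
    if d is None: d=np.load(f'pics/{n}_d.npy')[int(v),int(u)]
    return R.T@(r*d-t)
E
python3 - <<'E'
from h import *
for n in ('side','top'):
    snap(n,n+'0'); m=arm.camera_model(n); print(m, -np.array(m['R']).T@m['t'])
s=arm.get_state(); print(s)
E
```

```text
pics
{'fx': 512.5128009446993, 'fy': 512.5128009446993, 'cx': 273.2290177723369, 'cy': 209.20709231976153, 'k1': -0.144372883495437, 'R': array([[-0.9466, -0.322 , -0.0187],
       [-0.1919,  0.6088, -0.7698],
       [ 0.2592, -0.725 , -0.6381]]), 't': array([0.5412, 0.2393, 1.5173])} [0.1648 1.1286 1.1625]
{'fx': 421.24449527019004, 'fy': 421.24449527019004, 'cx': 272.787551278356, 'cy': 207.01496869595854, 'k1': -0.11308457021310016, 'R': array([[-0.0027, -0.9998, -0.0173],
       [-0.9834,  0.0058, -0.1812],
       [ 0.1813,  0.0166, -0.9833]]), 't': array([-0.0323,  0.5769,  1.335 ])} [ 0.3253 -0.0578  1.4167]
{'time': 0.1, 'joint_positions': array([ 1.6112,  0.5017, -0.4268,  1.5514,  0.2208,  1.1383, -0.2103]), 'qvel': array([-0.0004, -0.0026, -0.0014, -0.0025,  0.0002,  0.0017, -0.001 ]), 'joint_torque': array([ -0.0105, -56.7874,  -5.8383, -27.9917,  -0.069 ,   0.0241,
         0.0001]), 'eef_pos': array([ 0.1434, -0.6333,  0.2258]), 'tcp_rot': array([-0.0009,  0.9938,  0.1112, -0.0001]), 'contact_force': array([ 0.4819,  0.4106, -1.0005]), 'wrist_torque': array([0.0187, 0.0671, 0.0019]), 'grip_force': 0.0, 'width': 1.0005387792383513}
```

View pics/side0.png

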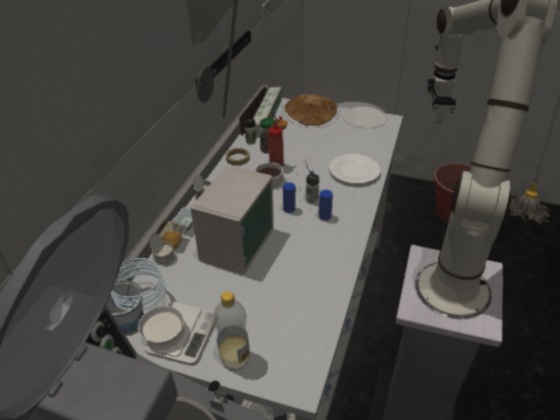

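View pics/top0.png

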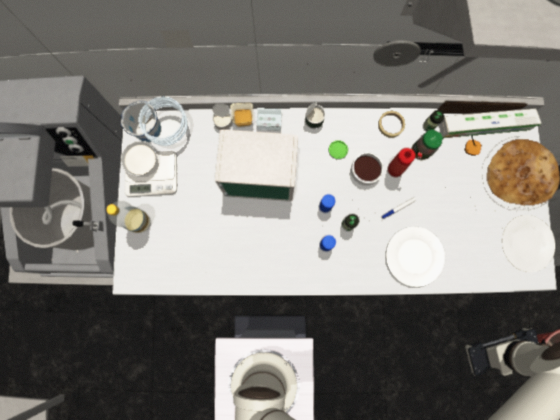

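Black-capped jar candidates: top (350,221)/side (313,187), standing alone towards the front; look-alikes: blue cans top (327,203) and (328,243), and a dark jar at the back, top (436,118)/side (249,130). I choose the one at (350,221). I'll check it in a crop and measure the cabinet.

```bash
python3 - <<'E'
from h import *
a=cv2.imread('pics/top0.png')[120:265,205:375]; b=cv2.imread('pics/side0.png')[150:280,180:345]
a=cv2.resize(a,None,fx=4,fy=4,interpolation=cv2.INTER_CUBIC)[:580];a=np.pad(a,((0,0),(0,120),(0,0)))
cv2.imwrite('pics/c1.png',np.clip(a*1.3,0,255).astype(np.uint8))
cv2.imwrite('pics/c2.png',np.clip(cv2.resize(b,None,fx=4.5,fy=4.5,interpolation=cv2.INTER_CUBIC)*1.6,0,255).astype(np.uint8))
E
```

```text
(no output)
```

View pics/c1.png

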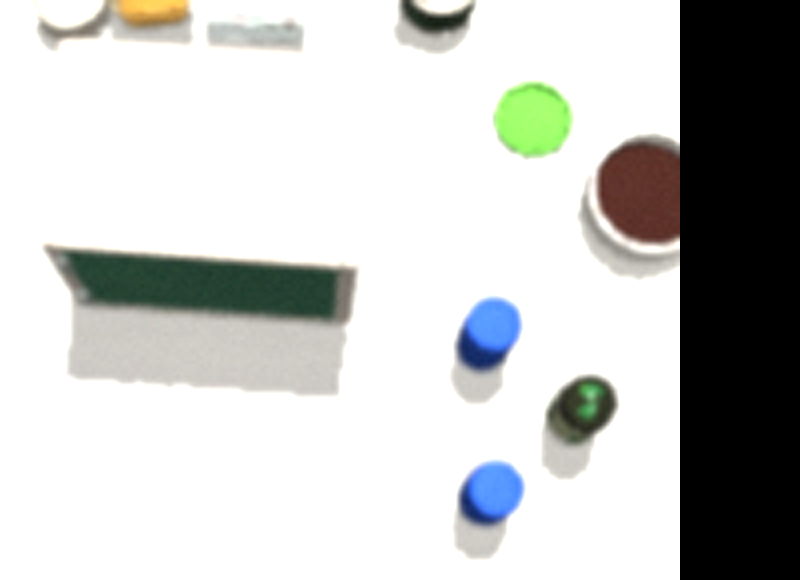

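View pics/c2.png

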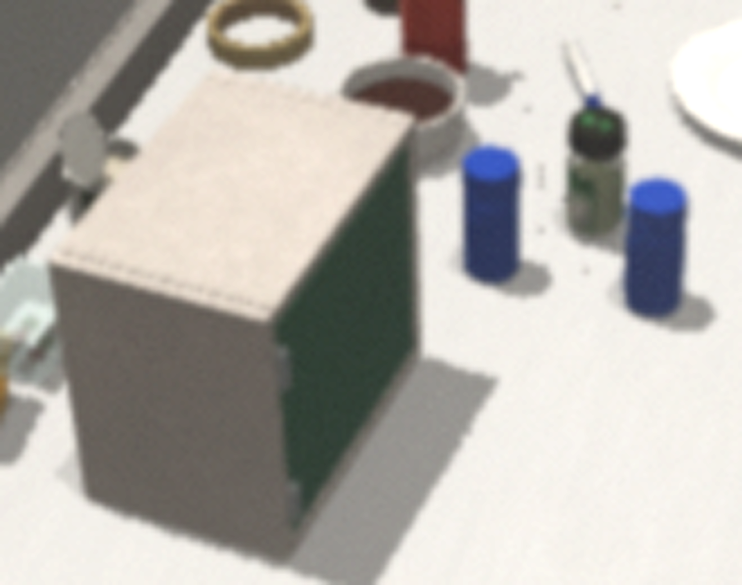

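The crops confirm the jar at top (351,221): black cap with a green mark and a green label. The cabinet's front roof edge runs from top (217,182) to (294,187), with the hinges on its left.

```bash
python3 - <<'E'
from h import *
print('FL',pt('top',217,181.5,z=.222),pt('side',240,220.7,z=.222))
print('FR',pt('top',293.8,186.8,z=.222),pt('side',272.2,175.6,z=.222))
print('bottomFR side',pt('side',180+418/4.5,150+352/4.5,z=0), 'BL',pt('side',180+52/4.5,150+260/4.5,z=.222),'bottomFL',pt('side',180+287/4.5,150+560/4.5,z=0))
# roof points by depth: front edge fit, all four edges
m=arm.camera_model('top');R=np.array(m['R']);t=np.array(m['t']);d=np.load('pics/top_d.npy')
def cloud(n,u0,u1,v0,v1):
    return np.array([pt(n,u,v) for v in range(v0,v1) for u in range(u0,u1) if np.load is not None and D[v,u]>0])
import functools
D=d; np_load=np.load; np.load=lambda f:D
P=cloud('top',205,310,120,215)
r=P[abs(P[:,2]-.222)<.008]; print('roof',len(r),r[:,2].mean()); print(cv2.minAreaRect(r[:,:2].astype(np.float32)))
J=cloud('top',335,368,205,240); j=J[(J[:,2]>.09)]; print('jar top',j.mean(0),np.median(j,0),len(j),cv2.minEnclosingCircle(j[:,:2].astype(np.float32)))
D=np_load('pics/side_d.npy');J=cloud('side',300,330,170,205);j=J[(J[:,2]>.02)&(J[:,2]<.12)];print('jar side',j.mean(0),j.min(0),j.max(0))
print('px',pt('top',351.5,220.5,z=.105),pt('side',180+598/4.5,150+128/4.5,z=.105))
for nm,(u,v) in dict(b1=(327,201),b2=(328,242),ram=(368,168),plate=(415,257)).items(): print(nm,pt('top',u,v,z=.1 if nm[0]=='b' else .03))
P=None
E
```

```text
FL [0.6225 0.1256 0.222 ] [0.6197 0.1359 0.222 ]
FR [ 0.605 -0.099  0.222] [ 0.603  -0.0949  0.222 ]
bottomFR side [ 0.6056 -0.0959  0.    ] BL [0.7758 0.1253 0.222 ] bottomFL [0.6222 0.1345 0.    ]Traceback (most recent call last):
  File "<stdin>", line 11, in <module>
  File "<stdin>", line 8, in cloud
  File "h.py", line 12, in pt
    m=arm.camera_model(n);R=np.array(m['R']);t=np.array(m['t']);r=ray(m,u,v)
ValueError: time passes only in moves, steps and waits
```

```bash
sed -i 's/^def pt/M={n:arm.camera_model(n) for n in ("side","top")}\ndef pt/; s/m=arm.camera_model(n);R/m=M[n];R/' h.py
cat >> h.py <<'E'
def cloud(n,u0,u1,v0,v1):
    d=np.load(f'pics/{n}_d.npy')
    return np.array([pt(n,u,v,d[v,u]) for v in range(v0,v1) for u in range(u0,u1) if d[v,u]>0])
E
python3 - <<'E'
from h import *
P=cloud('top',205,310,120,215)
r=P[abs(P[:,2]-.222)<.008]; print('roof',len(r),r[:,2].mean(),cv2.minAreaRect(r[:,:2].astype(np.float32)))
J=cloud('top',335,368,205,240); j=J[(J[:,2]>.09)]; print('jar top',j.mean(0),len(j),cv2.minEnclosingCircle(j[:,:2].astype(np.float32)))
J=cloud('side',300,330,170,205);j=J[(J[:,2]>.02)&(J[:,2]<.12)];print('jar side',j.mean(0),j.min(0),j.max(0))
print('px',pt('top',351.5,220.5,z=.105),pt('side',180+598/4.5,150+128/4.5,z=.105))
for nm,(u,v) in dict(b1=(327,201),b2=(328,242),ram=(368,168),plate=(415,257)).items(): print(nm,pt('top',u,v,z=.1 if nm[0]=='b' else .03))
E
```

```text
roof 4174 0.22194252175140863 ((0.6949708461761475, 0.0122838094830513), (0.23703980445861816, 0.16390351951122284), 85.25487518310547)
jar top [ 0.5238 -0.2839  0.1046] 174 ((0.5034581422805786, -0.2639513611793518), 0.052633319050073624)
jar side [ 0.4971 -0.2467  0.0788] [ 0.4367 -0.3075  0.0204] [ 0.5438 -0.1805  0.1092]
px [ 0.5224 -0.2836  0.105 ] [ 0.5167 -0.2735  0.105 ]
b1 [ 0.5865 -0.2084  0.1   ]
b2 [ 0.4556 -0.2083  0.1   ]
ram [ 0.7145 -0.3601  0.03  ]
plate [ 0.4102 -0.5041  0.03  ]
```

```bash
cat >> h.py <<'E'
from scipy.spatial.transform import Rotation as Ro, Slerp
YAW=np.radians(-4.75); XC=np.array([np.cos(YAW),np.sin(YAW),0]); YC=np.array([-np.sin(YAW),np.cos(YAW),0]); Z=np.array([0,0,1.])
FC=np.array([.6153,.0189,0]); H=FC+.104*YC
def door(th,r,n,z):  # r from hinge along door, n from outer face to inner side
    f=-np.cos(th)*YC-np.sin(th)*XC; i=np.cos(th)*XC-np.sin(th)*YC
    return H+r*f+n*i+z*Z
def ori(psi,lean=0):  # degrees; tool x heading psi, tips lean to tool x
    p,l=np.radians([psi,lean]); h=np.array([np.cos(p),np.sin(p),0])
    z=np.sin(l)*h-np.cos(l)*Z; x=np.cos(l)*h+np.sin(l)*Z
    return Ro.from_matrix(np.c_[x,np.cross(z,x),z])
def st():
    s=arm.get_state(); return np.array(s['eef_pos']),Ro.from_quat(np.array(s['tcp_rot'])[[1,2,3,0]]),s
def plan(*wps,start=None):
    p,r=start or st()[:2]
    for P,O,n in wps:
        P=np.array(P); S=Slerp([0,1],Ro.concatenate([r,O])); p0=p
        print('->',P,'n',n)
        pp,rr=p0,r
        for k in range(1,n+1):
            q=p0+(P-p0)*k/n; ro=S(k/n)
            a=np.round(rr.inv().apply(q-pp)/.025,2); b=np.round((rr.inv()*ro).as_rotvec()/np.radians(8),2)
            print('%g,%g,%g,%g,%g,%g'%(*a,*b), '' if max(abs(a).max(),abs(b).max())<=1 else '!!')
            pp=pp+rr.apply(a*.025); rr=rr*Ro.from_rotvec(b*np.radians(8))
        p,r=pp,rr
E
python3 - <<'E'
from h import *
print(H, door(0,.183,0,.16), door(1.6,.108,.0445,.095))
t=FC-.079*YC; 
plan((t-.13*XC+.2*Z,ori(-4.75,0),24),(t-.06*XC+.165*Z,ori(-4.75,30),8))
E
```

```text
[0.6239 0.1225 0.    ] [ 0.6088 -0.0598  0.16  ] [0.5116 0.0904 0.095 ]
-> [ 0.4792 -0.0491  0.2   ] n 24
0.76,-0.83,0.04,-0,0,0.09 
0.75,-0.83,0.05,-0,0,0.09 
0.74,-0.85,0.04,-0,0,0.09 
0.73,-0.85,0.05,-0,0,0.09 
0.72,-0.86,0.04,-0,0,0.1 
0.71,-0.88,0.05,-0,0,0.09 
0.69,-0.88,0.04,-0,0,0.09 
0.69,-0.89,0.05,-0,0,0.09 
0.67,-0.9,0.04,-0,0,0.09 
0.66,-0.91,0.04,-0.01,0,0.09 
0.65,-0.91,0.05,0,0,0.09 
0.64,-0.92,0.04,0,0,0.09 
0.63,-0.94,0.04,0,0,0.1 
0.61,-0.94,0.05,0,0,0.09 
0.6,-0.95,0.04,0,0,0.09 
0.59,-0.95,0.04,0,0,0.09 
0.58,-0.96,0.05,0,0,0.09 
0.57,-0.97,0.04,0,0,0.09 
0.55,-0.98,0.04,0,0,0.09 
0.54,-0.98,0.05,-0,0,0.09 
0.53,-1,0.04,-0,0,0.1 
0.51,-0.99,0.04,-0,0,0.09 
0.51,-1.01,0.05,-0,0,0.09 !!
0.49,-1.01,0.04,-0,0,0.09 !!
-> [ 0.549  -0.0549  0.165 ] n 8
0.35,0,0.17,-0,0.47,-0 
0.34,0,0.2,-0,0.47,-0 
0.32,0,0.22,-0,0.47,-0 
0.31,0,0.24,-0,0.47,-0 
0.29,0,0.26,-0,0.46,-0 
0.28,0,0.28,-0,0.47,-0 
0.25,0,0.29,-0,0.47,-0 
0.24,0,0.31,-0,0.47,-0
```

>>> move_arm(
  deltas=[
    [-1,0.75,-0.84,0,0,0,0.1],
    [-1,0.75,-0.84,0,0,0,0.1],
    [-1,0.74,-0.85,0,0,0,0.1],
    [-1,0.73,-0.85,0,0,0,0.1],
    [-1,0.72,-0.86,0,0,0,0.1],
    [-1,0.7,-0.87,0,0,0,0.1],
    [-1,0.7,-0.88,0,0,0,0.1],
    [-1,0.7,-0.9,0,0,0,0.1],
  ],
  newtons=20,
)

```text
time: 0.9
eef_pos: [0.2567, -0.4379, 0.2264]
tcp_rot: [-0.0, 0.998, 0.055, -0.0]
contact_force: [-0.1, 0.0, 0.1]
width: 0.353
grip_force: 0.0
```

>>> move_arm(
  deltas=[
    [-1,0.67,-0.9,0.05,0,0,0.1],
    [-1,0.66,-0.91,0.05,0,0,0.1],
    [-1,0.65,-0.91,0.05,0,0,0.1],
    [-1,0.64,-0.92,0.05,0,0,0.1],
    [-1,0.63,-0.94,0.05,0,0,0.1],
    [-1,0.61,-0.94,0.05,0,0,0.1],
    [-1,0.6,-0.95,0.05,0,0,0.1],
    [-1,0.59,-0.95,0.05,0,0,0.1],
  ],
)

```text
time: 1.7
eef_pos: [0.3711, -0.2449, 0.2165]
tcp_rot: [-0.0, 1.0, -0.001, -0.0]
contact_force: [0.4, 0.4, 0.8]
width: 0.008
grip_force: 0.0
```

>>> move_arm(
  deltas=[
    [-1,0.58,-0.96,0.05,0,0,0.1],
    [-1,0.57,-0.97,0.05,0,0,0.1],
    [-1,0.55,-0.98,0.05,0,0,0.1],
    [-1,0.54,-0.98,0.05,0,0,0.1],
    [-1,0.53,-1,0.05,0,0,0.1],
    [-1,0.51,-1,0.05,0,0,0.1],
    [-1,0.5,-1,0.05,0,0,0.1],
    [-1,0.5,-1,0.05,0,0,0.1],
  ],
)

```text
time: 2.5
eef_pos: [0.4877, -0.0533, 0.2064]
tcp_rot: [0.0, 0.998, -0.056, -0.0]
contact_force: [0.4, 0.2, -0.2]
width: 0.007
grip_force: 0.0
```

```bash
python3 - <<'E'
from h import *
p,r,s=st(); print(p,r.as_matrix()[:,0],r.as_matrix()[:,2],s['joint_positions'],s['time'],s['contact_force'])
t=FC-.079*YC; 
plan((t-.05*XC+.165*Z,ori(-4.75,30),8))
E
```

```text
[ 0.4877 -0.0533  0.2064] [ 0.9936 -0.1127 -0.0006] [-0.0006 -0.0001 -1.    ] [ 0.7155  0.2903 -0.7681  1.9541  0.2403  0.9899 -1.8488] 2.5 [ 0.4107  0.1664 -0.1893]
-> [ 0.5589 -0.0557  0.165 ] n 8
0.36,-0.03,0.21,0.01,0.47,-0.03 
0.34,-0.03,0.23,0,0.47,-0.02 
0.32,-0.02,0.25,0.01,0.47,-0.03 
0.31,-0.03,0.27,0.01,0.47,-0.02 
0.29,-0.02,0.29,0.01,0.47,-0.03 
0.27,-0.02,0.31,0,0.47,-0.03 
0.25,-0.02,0.33,0.01,0.46,-0.02 
0.23,-0.02,0.34,0.01,0.47,-0.03
```

>>> move_arm(
  deltas=[
    [-1,0.36,-0.03,0.21,0.01,0.47,-0.03],
    [-1,0.34,-0.03,0.23,0,0.47,-0.03],
    [-1,0.32,-0.03,0.25,0.01,0.47,-0.03],
    [-1,0.31,-0.03,0.27,0.01,0.47,-0.03],
    [-1,0.29,-0.02,0.29,0.01,0.47,-0.03],
    [-1,0.27,-0.02,0.31,0,0.47,-0.02],
    [-1,0.25,-0.02,0.33,0.01,0.47,-0.02],
    [-1,0.23,-0.02,0.34,0.01,0.47,-0.02],
  ],
)

```text
time: 3.3
eef_pos: [0.5588, -0.0563, 0.1652]
tcp_rot: [0.01, 0.965, -0.04, 0.26]
contact_force: [0.8, -2.3, -0.8]
width: 0.002
grip_force: 0.0
```

```bash
python3 - <<'E'
from h import *
p,r,s=st(); print(p,r.as_matrix()[:,0],r.as_matrix()[:,2],s['joint_positions'],s['contact_force'])
print('cab x of TCP from front',(p-FC)@XC,'y',(p-FC)@YC)
t=FC-.079*YC; 
plan((t-.014*XC+.165*Z,ori(-4.75,30),2),(t-.006*XC+.165*Z,ori(-4.75,30),6))
E
```

```text
[ 0.5588 -0.0563  0.1652] [ 0.8613 -0.0723  0.5029] [ 0.5014 -0.0393 -0.8644] [ 0.5493  0.1978 -0.5485  2.2838  0.6659  0.2004 -2.2392] [ 0.7949 -2.2554 -0.7517]
cab x of TCP from front -0.050075404059707854 y -0.07963068116957409
-> [ 0.5948 -0.0587  0.165 ] n 2
0.62,-0.01,0.37,-0.01,-0.01,-0 
0.62,-0.01,0.36,-0.01,-0.01,-0 
-> [ 0.6028 -0.0593  0.165 ] n 6
0.05,-0,0.03,0,-0,-0 
0.04,-0,0.02,0,-0,-0 
0.05,-0,0.03,0,-0,-0 
0.05,-0,0.03,0,-0,-0 
0.04,-0,0.03,0,-0,-0 
0.05,-0.01,0.02,0,-0,-0
```

>>> move_arm(
  deltas=[
    [-1,0.5,0,0.29,0,0,0],
    [-1,0.5,0,0.29,0,0,0],
    [-1,0.2,0,0.11,0,0,0],
    [-1,0.07,0,0.04,0,0,0],
    [-1,0.07,0,0.04,0,0,0],
    [-1,0.07,0,0.04,0,0,0],
    [-1,0.07,0,0.04,0,0,0],
    [-1,0,0,0,0,0,0],
  ],
)

```text
time: 4.1
eef_pos: [0.6011, -0.0599, 0.1654]
tcp_rot: [0.01, 0.965, -0.04, 0.259]
contact_force: [-0.8, -0.1, 0.4]
width: 0.003
grip_force: 0.4
```

```bash
python3 - <<'E'
from h import *
p,r,s=st(); print(p,s['joint_positions'],s['contact_force'])
print('cab x of TCP from front',(p-FC)@XC,'y',(p-FC)@YC,r.as_matrix()[:,2])
E
```

```text
[ 0.6011 -0.0599  0.1654] [ 0.5113  0.2702 -0.5218  2.1905  0.6956  0.2402 -2.2517] [-0.8192 -0.0806  0.3859]
cab x of TCP from front -0.007621246995515162 y -0.07970006081385426 [ 0.4991 -0.0403 -0.8656]
```

>>> move_arm(
  deltas=[
    [-1,0.05,0,0.03,0,0,0],
    [-1,0.05,0,0.03,0,0,0],
    [-1,0.05,0,0.03,0,0,0],
    [-1,0.05,0,0.03,0,0,0],
    [-1,0.04,0,0.02,0,0,0],
    [-1,0,0,0,0,0,0],
    [-1,0,0,0,0,0,0],
    [-1,0,0,0,0,0,0],
  ],
)

```text
time: 4.9
eef_pos: [0.6068, -0.0604, 0.1648]
tcp_rot: [0.011, 0.965, -0.04, 0.258]
contact_force: [-7.5, 0.8, 4.3]
width: 0.005
grip_force: 3.8
```

>>> move_arm(
  deltas=[
    [-1,0.03,0,0.02,0,0,0],
    [-1,0.03,0,0.02,0,0,0],
    [-1,0,0,0,0,0,0],
    [-1,0,0,0,0,0,0],
    [-1,0,0,0,0,0,0],
    [-1,0,0,0,0,0,0],
    [-1,0,0,0,0,0,0],
    [-1,0,0,0,0,0,0],
  ],
)

```text
time: 5.7
eef_pos: [0.608, -0.0604, 0.1645]
tcp_rot: [0.011, 0.965, -0.04, 0.258]
contact_force: [-12.1, 1.7, 6.3]
width: 0.003
grip_force: 5.7
```

>>> move_arm(
  deltas=[
    [-1,0.03,0,0.02,0,0,0],
    [-1,0.03,0,0.02,0,0,0],
    [-1,0,0,0,0,0,0],
    [-1,0,0,0,0,0,0],
    [-1,0,0,0,0,0,0],
    [-1,0,0,0,0,0,0],
    [-1,0,0,0,0,0,0],
    [-1,0,0,0,0,0,0],
  ],
)

```text
time: 6.5
eef_pos: [0.6085, -0.0606, 0.1637]
tcp_rot: [0.011, 0.966, -0.04, 0.257]
contact_force: [-17.3, 1.1, 10.8]
width: 0.002
grip_force: 8.6
```

>>> move_arm(
  deltas=[
    [-1,-0.86,0,-0.5,0,0,0],
    [-1,-0.86,0,-0.5,0,-0.3,0],
    [-1,-0.86,0,-0.5,0,-0.5,0],
    [-1,-0.6,0,-0.8,0,-0.8,0],
    [-1,-0.3,0,-0.9,0,-0.8,0],
    [-1,0,0,-0.8,0,-0.8,0],
    [-1,0,0,-0.5,0,-0.5,0],
    [-1,0,0,0,0,0,0],
  ],
)

```text
time: 7.3
eef_pos: [0.5009, -0.0515, 0.2321]
tcp_rot: [-0.001, 0.999, -0.041, 0.007]
contact_force: [0.3, 0.6, 0.5]
width: 0.007
grip_force: 0.0
```

```bash
python3 - <<'E'
from h import *
p,r,s=st(); print(p,r.as_matrix()[:,2],s['joint_positions'])
snap('side','side1');snap('top','top1')
a=cv2.imread('pics/top1.png')[120:265,205:375]; b=cv2.imread('pics/side1.png')[150:280,180:345]
o=np.zeros((600,800,3),np.uint8);o[:340,:399]=cv2.resize(a,(399,340),interpolation=2);o[:340,400:]=cv2.resize(b,(400,340),interpolation=2)
o=np.clip(o[:340]*1.5,0,255);cv2.imwrite('pics/c3.png',o)
E
```

```text
[ 0.5009 -0.0515  0.2321] [ 0.0131  0.0014 -0.9999] [ 0.7803  0.2909 -0.8532  1.9071  0.2523  1.0407 -1.8319][ WARN:0@1.822] global loadsave.cpp:1063 imwrite_ Unsupported depth image for selected encoder is fallbacked to CV_8U.
```

View pics/c3.png

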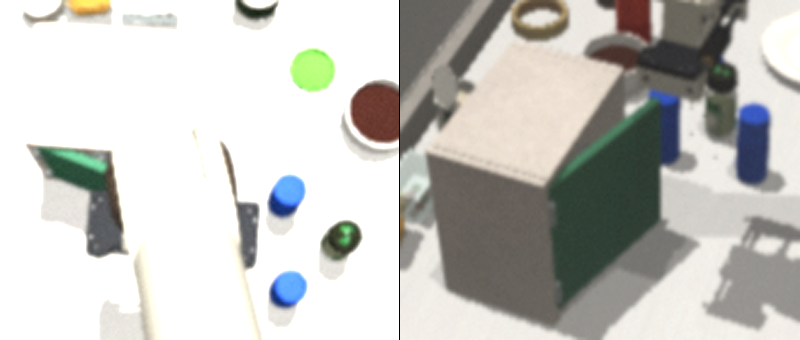

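The door has sprung ajar; its free top corner is at about side pixel (287,189).

```bash
cat >> h.py <<'E'
def pull(th,r,psi,z=.17,pad=.001):
    a=abs(np.degrees(th)+(-4.75)*0-(-4.75-psi)); a=np.radians(a); h=.0095*abs(np.cos(a))+.019*abs(np.sin(a))
    return door(th,r,.014+h+pad,z)
E
python3 - <<'E'
from h import *
print('meas',pt('side',287.3,189,z=.207),'pred',door(.3,.208,0,.207),door(.3,.208,0.014,.207))
o=ori(-14.75); i=pull(.3,.187,-14.75,pad=.007)
print((i-FC)@XC)
w=[(i+[0,0,.065],o,6),(i,o,5)]
n=20
for k in range(1,n+1):
    th=.3+(1.66-.3)*k/n; w.append((pull(th,.185-.017*k/n,-14.75),o,1))
plan(*w)
E
```

```text
meas [ 0.5431 -0.062   0.207 ] pred [ 0.5462 -0.0704  0.207 ] [ 0.5592 -0.0756  0.207 ]
-0.023924425032728493
-> [ 0.5845 -0.0632  0.235 ] n 6
0.59,0.03,-0.03,-0,-0.01,0.21 
0.58,0.02,-0.03,-0.01,-0.01,0.21 
0.59,-0,-0.03,0,-0.01,0.21 
0.58,-0.02,-0.04,-0,-0.02,0.21 
0.59,-0.03,-0.03,-0,-0.01,0.21 
0.58,-0.06,-0.04,-0.01,-0.01,0.21 
-> [ 0.5845 -0.0632  0.17  ] n 5
0,0,0.52,0,0,-0 
0,0,0.52,0,0,-0 
0,0,0.52,0,0,-0 
0,0,0.52,0,0,-0 
0,0,0.52,0,0,-0 
-> [ 0.5688 -0.0554  0.17  ] n 1
-0.68,-0.14,0,0,0,-0 
-> [ 0.5583 -0.0511  0.17  ] n 1
-0.45,-0.06,0,0,0,-0 
-> [ 0.548  -0.0461  0.17  ] n 1
-0.45,-0.09,0,0,0,-0 
-> [ 0.538  -0.0404  0.17  ] n 1
-0.45,-0.11,0,0,0,-0 
-> [ 0.5283 -0.0342  0.17  ] n 1
-0.43,-0.15,0,0,0,-0 
-> [ 0.5191 -0.0273  0.17  ] n 1
-0.43,-0.17,0,0,0,-0 
-> [ 0.5103 -0.0199  0.17  ] n 1
-0.42,-0.2,0,0,0,-0 
-> [ 0.5019 -0.0118  0.17  ] n 1
-0.4,-0.22,0,0,0,-0 
-> [ 0.4941 -0.0032  0.17  ] n 1
-0.39,-0.25,0,0,0,-0 
-> [0.4869 0.0059 0.17  ] n 1
-0.38,-0.28,0,0,0,-0 
-> [0.4802 0.0155 0.17  ] n 1
-0.35,-0.31,0,0,0,-0 
-> [0.4741 0.0255 0.17  ] n 1
-0.34,-0.32,0,0,0,-0 
-> [0.4687 0.036  0.17  ] n 1
-0.31,-0.35,0,0,0,-0 
-> [0.4641 0.0469 0.17  ] n 1
-0.3,-0.38,0,0,0,-0 
-> [0.4601 0.058  0.17  ] n 1
-0.26,-0.39,0,0,0,-0 
-> [0.457  0.0695 0.17  ] n 1
-0.24,-0.41,0,0,0,-0 
-> [0.4546 0.0812 0.17  ] n 1
-0.21,-0.43,0,0,0,-0 
-> [0.453  0.0931 0.17  ] n 1
-0.18,-0.44,0,0,0,-0 
-> [0.4523 0.1051 0.17  ] n 1
-0.15,-0.46,0,0,0,-0 
-> [0.4524 0.1171 0.17  ] n 1
-0.12,-0.46,0,0,0,-0
```

>>> move_arm(
  deltas=[
    [-1,0.59,0.02,-0.03,0,-0.01,0.21],
    [-1,0.59,0.02,-0.03,0,-0.01,0.21],
    [-1,0.59,0,-0.03,0,-0.01,0.21],
    [-1,0.58,-0.02,-0.03,0,-0.02,0.21],
    [-1,0.58,-0.03,-0.03,0,-0.01,0.21],
    [-1,0.58,-0.05,-0.03,0,-0.01,0.21],
    [-1,0,0,0,0,0,0],
    [-1,0,0,0.4,0,0,0],
  ],
)

```text
time: 8.2
eef_pos: [0.5839, -0.0627, 0.2249]
tcp_rot: [-0.001, 0.992, -0.128, -0.0]
contact_force: [0.1, 0.1, -0.1]
width: 0.004
grip_force: 0.0
```

>>> move_arm(
  deltas=[
    [-1,0,0,0.4,0,0,0],
    [-1,0,0,0.4,0,0,0],
    [-1,0,0,0.4,0,0,0],
    [-1,0,0,0.5,0,0,0],
    [-1,0,0,0.5,0,0,0],
    [-1,0,0,0,0,0,0],
    [-1,-0.1,0,0,0,0,0],
    [-1,-0.1,0,0,0,0,0],
  ],
)

```text
time: 9.0
eef_pos: [0.5797, -0.0617, 0.1705]
tcp_rot: [-0.001, 0.992, -0.128, -0.0]
contact_force: [0.1, -0.2, 0.5]
width: 0.005
grip_force: 0.0
```

>>> move_arm(
  deltas=[
    [-1,-0.25,-0.08,0,0,0,0],
    [-1,-0.25,-0.08,0,0,0,0],
    [-1,-0.45,-0.06,0,0,0,0],
    [-1,-0.45,-0.09,0,0,0,0],
    [-1,-0.45,-0.11,0,0,0,0],
    [-1,-0.43,-0.15,0,0,0,0],
    [-1,-0.43,-0.17,0,0,0,0],
    [-1,-0.42,-0.2,0,0,0,0],
  ],
)

```text
time: 9.8
eef_pos: [0.509, -0.0187, 0.1703]
tcp_rot: [-0.001, 0.992, -0.129, -0.001]
contact_force: [1.8, -0.3, 0.8]
width: 0.003
grip_force: 0.7
```

>>> move_arm(
  deltas=[
    [-1,-0.4,-0.22,0,0,0,0],
    [-1,-0.39,-0.25,0,0,0,0],
    [-1,-0.38,-0.28,0,0,0,0],
    [-1,-0.35,-0.31,0,0,0,0],
    [-1,-0.34,-0.32,0,0,0,0],
    [-1,-0.31,-0.35,0,0,0,0],
    [-1,-0.3,-0.38,0,0,0,0],
    [-1,-0.26,-0.39,0,0,0,0],
  ],
)

```text
time: 10.6
eef_pos: [0.4592, 0.0595, 0.1705]
tcp_rot: [-0.001, 0.992, -0.128, -0.001]
contact_force: [0.4, -1.2, -0.6]
width: 0.004
grip_force: 0.7
```

>>> move_arm(
  deltas=[
    [-1,-0.24,-0.41,0,0,0,0],
    [-1,-0.21,-0.43,0,0,0,0],
    [-1,-0.18,-0.44,0,0,0,0],
    [-1,-0.15,-0.46,0,0,0,0],
    [-1,-0.12,-0.46,0,0,0,0],
    [-1,0,0,0,0,0,0],
    [-1,0,0.5,0,0,0,0],
    [-1,0,0.5,0,0,0,0],
  ],
)

```text
time: 11.4
eef_pos: [0.4453, 0.0938, 0.1704]
tcp_rot: [-0.001, 0.992, -0.128, -0.001]
contact_force: [0.0, -1.6, 0.0]
width: 0.008
grip_force: 0.0
```

```bash
python3 - <<'E'
from h import *
print(st()[2]['joint_positions'])
plan(([.46,.05,.23],ori(-10),4),([.521,-.281,.21],ori(82),20))
E
```

```text
[ 0.4891  0.2987 -0.8604  2.0654  0.2849  0.899  -2.3564]
-> [0.46 0.05 0.23] n 4
0.25,0.39,-0.6,-0,0,-0.15 
0.25,0.39,-0.6,-0.01,0.01,-0.14 
0.23,0.39,-0.59,-0,0,-0.15 
0.23,0.4,-0.6,-0.01,0.01,-0.15 
-> [ 0.521 -0.281  0.21 ] n 20
0.23,0.63,0.04,0,0,-0.57 
0.19,0.65,0.04,0,0,-0.58 
0.13,0.66,0.04,0,0,-0.57 
0.08,0.67,0.04,0,0,-0.58 
0.02,0.67,0.04,0,0,-0.57 
-0.03,0.67,0.04,0,0,-0.58 
-0.08,0.67,0.04,0,0,-0.57 
-0.14,0.66,0.04,0,0,-0.58 
-0.19,0.65,0.04,0,0,-0.57 
-0.24,0.62,0.05,0,0,-0.58 
-0.29,0.61,0.04,0,0,-0.57 
-0.34,0.58,0.04,0,0,-0.58 
-0.39,0.56,0.04,0,0,-0.57 
-0.42,0.52,0.04,0,0,-0.58 
-0.47,0.48,0.04,0,0,-0.57 
-0.5,0.45,0.04,0,0,-0.58 
-0.54,0.4,0.04,0,0,-0.57 
-0.57,0.36,0.04,0,0,-0.58 
-0.6,0.31,0.04,0,0,-0.57 
-0.62,0.26,0.04,0,0,-0.58
```

>>> move_arm(
  deltas=[
    [-1,0.25,0.39,-0.6,0,0,-0.15],
    [-1,0.25,0.39,-0.6,0,0,-0.15],
    [0,0.23,0.39,-0.6,0,0,-0.15],
    [1,0.23,0.4,-0.6,0,0,-0.15],
    [1,0.23,0.63,0.04,0,0,-0.57],
    [1,0.19,0.65,0.04,0,0,-0.58],
    [1,0.13,0.66,0.04,0,0,-0.57],
    [1,0.08,0.67,0.04,0,0,-0.58],
  ],
)

```text
time: 12.2
eef_pos: [0.4724, -0.0173, 0.2262]
tcp_rot: [-0.001, 0.997, 0.075, -0.001]
contact_force: [-0.5, -0.1, -0.5]
width: 0.479
grip_force: 0.0
```

>>> move_arm(
  deltas=[
    [1,0.02,0.67,0.04,0,0,-0.57],
    [1,-0.03,0.67,0.04,0,0,-0.58],
    [1,-0.08,0.67,0.04,0,0,-0.57],
    [1,-0.14,0.66,0.04,0,0,-0.58],
    [1,-0.19,0.65,0.04,0,0,-0.57],
    [1,-0.24,0.62,0.05,0,0,-0.58],
    [1,-0.29,0.61,0.04,0,0,-0.57],
    [1,-0.34,0.58,0.04,0,0,-0.58],
  ],
)

```text
time: 13.0
eef_pos: [0.4967, -0.1496, 0.2175]
tcp_rot: [-0.002, 0.923, 0.386, -0.0]
contact_force: [0.2, 0.3, 0.9]
width: 1.0
grip_force: 0.0
```

>>> move_arm(
  deltas=[
    [1,-0.39,0.56,0.04,0,0,-0.57],
    [1,-0.42,0.52,0.04,0,0,-0.58],
    [1,-0.47,0.48,0.04,0,0,-0.57],
    [1,-0.5,0.45,0.04,0,0,-0.58],
    [1,-0.54,0.4,0.04,0,0,-0.57],
    [1,-0.57,0.36,0.04,0,0,-0.58],
    [1,-0.6,0.31,0.04,0,0,-0.57],
    [1,-0.62,0.26,0.04,0,0,-0.58],
  ],
)

```text
time: 13.8
eef_pos: [0.521, -0.2821, 0.209]
tcp_rot: [-0.002, 0.754, 0.657, 0.0]
contact_force: [0.0, 0.2, -0.4]
width: 0.999
grip_force: 0.0
```

```bash
python3 - <<'E'
from h import *
p,r,s=st(); print(p,r.as_matrix()[:,0],r.as_matrix()[:,2],s['joint_positions'],s['width'])
snap('side','side2');snap('top','top2')
a=cv2.imread('pics/top2.png')[120:265,205:375]; b=cv2.imread('pics/side2.png')[140:270,190:355]
o=np.zeros((600,800,3),np.uint8);o[:340,:399]=cv2.resize(a,(399,340),interpolation=2);o[:340,400:]=cv2.resize(b,(400,340),interpolation=2)
o=np.clip(o[:340]*1.5,0,255).astype(np.uint8);cv2.imwrite('pics/c4.png',o)
E
```

```text
[ 0.521  -0.2821  0.209 ] [0.1357 0.9907 0.0026] [-0.0017  0.0028 -1.    ] [ 1.1822  0.5898 -1.0156  1.7033  0.5389  1.1606 -0.1189] 0.9988698557910175
```

View pics/c4.png

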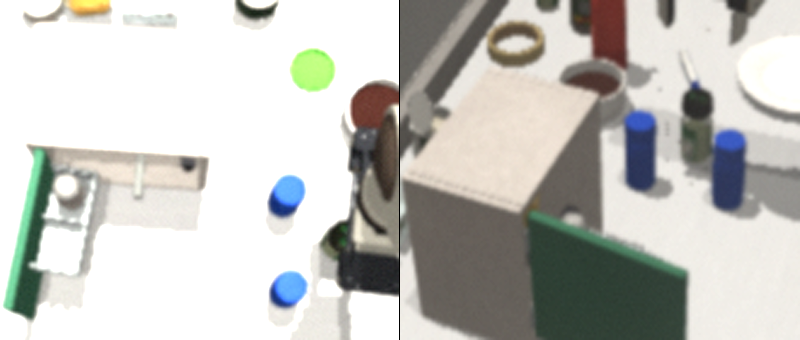

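The door stands wide open. The empty rack bay is at about crop (62,248), the shaker stands upright at (67,188), and the jar is undisturbed at side crop (697,125). I'll work out the jar centre and the door angle.

```bash
python3 - <<'E'
from h import *
c=-np.array(M['side']['R']).T@M['side']['t']
for v in (184,188,192,196):
    P=np.array([pt('side',u,v) for u in range(311,316)]).mean(0); d=P-c; d[2]=0; d/=np.linalg.norm(d); print(v,P,'centre',P+.0225*d)
P=cloud('top',200,235,180,262); q=P[abs(P[:,2]-.207)<.006]
print(len(q)); (cx,cy),(w,h),a=cv2.minAreaRect(q[:,:2].astype(np.float32)); print(cx,cy,w,h,a)
vx,vy,x0,y0=cv2.fitLine(q[:,:2].astype(np.float32),2,0,.01,.01).ravel(); print('dir',np.degrees(np.arctan2(vy,vx)),x0,y0)
def T(x,y): return 205+x/2.347,120+y/2.345
for th in (1.55,1.6,1.65,1.7): print(th,door(th,.104,.007,.207),door(th,.108,.0445,.095),np.degrees(-th)-94.75+360)
print('bay px',pt('top',*T(62,248),z=.095),'shaker top',pt('top',*T(67,187),z=.185))
S=cloud('top',225,242,190,208); S=S[(S[:,2]>.172)&(S[:,2]<.196)]; print('shaker cloud',len(S),S.mean(0),np.ptp(S,0))
E
```

```text
184 [ 0.5127 -0.262   0.0899] centre [ 0.5182 -0.2838  0.0899]
188 [ 0.512  -0.2611  0.0732] centre [ 0.5174 -0.283   0.0732]
192 [ 0.5123 -0.2645  0.0529] centre [ 0.5177 -0.2864  0.0529]
196 [ 0.5124 -0.2673  0.0328] centre [ 0.5178 -0.2891  0.0328]
336
0.5208863019943237 0.12153777480125427 0.04804755374789238 0.20700044929981232 83.44970703125
dir -10.431763 0.522877 0.13304895
1.55 [0.5197 0.122  0.207 ] [0.5134 0.0848 0.095 ] 176.44154175472238
1.6 [0.5198 0.1272 0.207 ] [0.5116 0.0904 0.095 ] 173.57675277906827
1.65 [0.5201 0.1324 0.207 ] [0.5101 0.0961 0.095 ] 170.71196380341416
1.7 [0.5208 0.1376 0.207 ] [0.509  0.1018 0.095 ] 167.84717482776006
bay px [0.5092 0.096  0.095 ] shaker top [0.5752 0.0803 0.185 ]
shaker cloud 98 [0.5761 0.0841 0.1805] [0.031  0.0336 0.0148]
```

>>> move_arm(
  deltas=[
    [1,-0.08,0,0.9,0,0,0],
    [1,0,0,0.9,0,0,0],
    [1,0,0,0.9,0,0,0],
    [1,0,0,0.9,0,0,0],
    [1,0,0,0.9,0,0,0],
    [1,0,0,0.8,0,0,0],
    [1,0,0,0.6,0,0,0],
    [1,0,0,0.2,0,0,0],
  ],
)

```text
time: 14.7
eef_pos: [0.5197, -0.2819, 0.0554]
tcp_rot: [-0.002, 0.755, 0.656, -0.0]
contact_force: [-0.5, 0.4, 0.4]
width: 1.0
grip_force: 0.0
```

>>> move_arm(
  deltas=[
    [-1,0,0,0,0,0,0],
    [-1,0,0,0,0,0,0],
    [-1,0,0,0,0,0,0],
    [-1,0,0,0,0,0,0],
    [-1,0,0,0,0,0,0],
    [-1,0,0,0,0,0,0],
    [-1,0,0,0,0,0,0],
    [-1,0,0,0,0,0,0],
  ],
  newtons=20,
)

```text
time: 15.5
eef_pos: [0.521, -0.2833, 0.0573]
tcp_rot: [-0.001, 0.755, 0.656, 0.0]
contact_force: [0.9, -0.5, 2.4]
width: 0.486
grip_force: 20.0
```

```bash
python3 - <<'E'
from h import *
p,r,s=st(); print(p,s['contact_force'],s['width'],s['grip_force'])
b=door(1.65,.108+.004,.0445,0); print(b)
plan(([p[0],p[1],.23],ori(82.2),8),([*b[:2],.23],ori(80.7),18),([*b[:2],.152],ori(80.7),8))
E
```

```text
[ 0.521  -0.2833  0.0573] [ 0.8627 -0.5155  2.3605] 0.48551189446232806 19.988411418744363
[0.5062 0.0967 0.    ]
-> [ 0.521  -0.2833  0.23  ] n 8
0,-0,-0.86,-0,-0,-0 
0,-0,-0.87,-0,-0,-0.01 
0,-0,-0.86,-0,-0,0 
0.01,-0,-0.86,-0,-0.01,-0 
-0,-0,-0.87,-0,0,-0 
-0,-0,-0.86,-0,0,-0.01 
-0,-0,-0.86,-0,-0,0 
-0,-0,-0.87,-0,-0,-0 
-> [0.5062 0.0967 0.23  ] n 18
0.83,-0.15,0,-0,-0,0.01 
0.83,-0.15,0,-0,-0,0.01 
0.84,-0.15,0,-0,-0,0.01 
0.83,-0.15,0,-0,-0,0.01 
0.83,-0.15,0,-0,-0,0.01 
0.83,-0.15,0,-0,-0,0.01 
0.83,-0.16,0,-0,-0,0.01 
0.83,-0.15,0,-0,-0,0.01 
0.83,-0.16,0,-0,-0,0.01 
0.83,-0.16,0,-0,-0,0.01 
0.83,-0.16,0,-0,-0,0.01 
0.83,-0.16,0,-0,-0,0.01 
0.83,-0.16,0,-0,-0,0.01 
0.83,-0.16,0.01,-0,-0,0.01 
0.83,-0.17,-0,-0,-0,0.01 
0.82,-0.16,-0,-0,-0,0.02 
0.83,-0.17,-0,-0,-0,0.01 
0.83,-0.17,-0,-0.01,-0,0.01 
-> [0.5062 0.0967 0.152 ] n 8
0,0,0.39,0,-0,-0 
0,0,0.39,0,-0,-0 
0,0,0.39,0,-0,-0 
0,0,0.39,0,-0,-0 
0,0,0.39,0,-0,-0 
0,0,0.39,0,-0,-0 
0,0,0.39,0,-0,-0 
0,0,0.39,0,-0,-0
```

>>> move_arm(
  deltas=[
    [-1,0,0,-0.86,0,0,0],
    [-1,0,0,-0.87,0,0,0],
    [-1,0,0,-0.86,0,0,0],
    [-1,0,0,-0.86,0,0,0],
    [-1,0,0,-0.87,0,0,0],
    [-1,0,0,-0.86,0,0,0],
    [-1,0.4,-0.07,-0.86,0,0,0],
    [-1,0.6,-0.1,-0.87,0,0,0],
  ],
)

```text
time: 16.3
eef_pos: [0.5193, -0.2588, 0.23]
tcp_rot: [-0.002, 0.755, 0.655, -0.0]
contact_force: [-0.2, 0.2, -1.3]
width: 0.487
grip_force: 20.0
```

>>> move_arm(
  deltas=[
    [-1,0.83,-0.15,0,0,0,0.01],
    [-1,0.83,-0.15,0,0,0,0.01],
    [-1,0.83,-0.15,0,0,0,0.01],
    [-1,0.83,-0.15,0,0,0,0.01],
    [-1,0.83,-0.15,0,0,0,0.01],
    [-1,0.83,-0.15,0,0,0,0.02],
    [-1,0.83,-0.16,0,0,0,0.01],
    [-1,0.83,-0.16,0,0,0,0.01],
  ],
)

```text
time: 17.1
eef_pos: [0.5131, -0.0886, 0.2297]
tcp_rot: [-0.001, 0.759, 0.652, -0.0]
contact_force: [-0.3, 0.5, -1.2]
width: 0.49
grip_force: 20.0
```

>>> move_arm(
  deltas=[
    [-1,0.83,-0.15,0,0,0,0.01],
    [-1,0.83,-0.15,0,0,0,0.01],
    [-1,0.83,-0.15,0,0,0,0.01],
    [-1,0.83,-0.15,0,0,0,0.01],
    [-1,0.83,-0.15,0,0,0,0.01],
    [-1,0.8,-0.15,0,0,0,0.02],
    [-1,0.6,-0.15,0,0,0,0.01],
    [-1,0.4,-0.1,0,0,0,0.01],
  ],
)

```text
time: 17.9
eef_pos: [0.5078, 0.0634, 0.2302]
tcp_rot: [-0.001, 0.762, 0.647, 0.0]
contact_force: [-0.4, 0.6, -1.1]
width: 0.484
grip_force: 20.0
```

```bash
python3 - <<'E'
from h import *
p,r,s=st(); print(p,s['contact_force'],s['width'],s['grip_force'],s['joint_positions'])
b=door(1.65,.108+.003,.0445,0); print(b)
plan(([*b[:2],.225],ori(80.7),3),([*b[:2],.155],ori(80.7),8))
snap('side','side3');snap('top','top3')
a=cv2.imread('pics/top3.png')[150:280,180:345]; b=cv2.imread('pics/side3.png')[140:270,190:355]
o=np.zeros((330,800,3),np.uint8);o[:315,:400]=cv2.resize(a,(400,315),interpolation=2);o[:315,400:]=cv2.resize(b,(400,315),interpolation=2)
cv2.imwrite('pics/c5.png',np.clip(o*1.5,0,255).astype(np.uint8))
E
```

```text
[0.5078 0.0634 0.2302] [-0.3849  0.5869 -1.0699] 0.484404369094634 19.988476383732632 [ 0.7263  0.4256 -1.1208  1.8742  0.4246  1.1117 -0.7175]
[0.5072 0.0965 0.    ]
-> [0.5072 0.0965 0.225 ] n 3
0.44,-0.08,0.07,-0.01,-0,-0 
0.43,-0.08,0.07,-0,-0.01,-0 
0.44,-0.08,0.07,-0.01,-0,-0 
-> [0.5072 0.0965 0.155 ] n 8
-0,-0,0.35,0,-0,-0 
-0,-0,0.35,0,-0,-0 
-0,-0,0.35,0,-0,-0 
-0,-0,0.35,0,-0,-0 
-0,-0,0.35,0,-0,-0 
-0,-0,0.35,0,-0,-0 
-0.01,-0,0.35,0,-0,-0 
0,-0,0.35,0,-0,-0
```

View pics/c5.png

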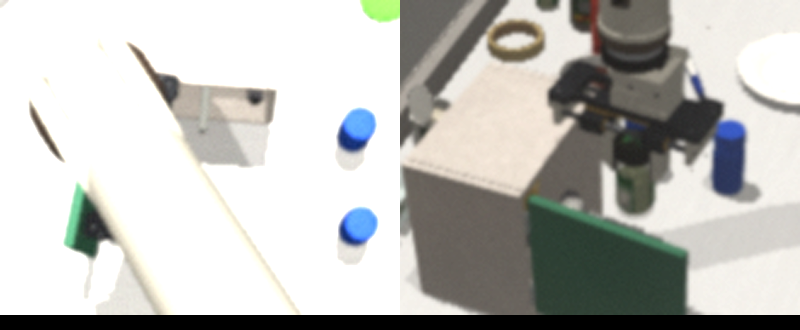

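The jar hangs upright in the gripper, with its bottom above the door's top, and is ready to go over the bay.

>>> move_arm(
  deltas=[
    [-1,0.44,-0.07,0.07,0,0,0],
    [-1,0.44,-0.07,0.07,0,0,0],
    [-1,0.44,-0.07,0.07,0,0,0],
    [-1,0,0,0,0,0,0],
    [-1,0,0,0.4,0,0,0],
    [-1,0,0,0.4,0,0,0],
    [-1,0,0,0.4,0,0,0],
    [-1,0,0,0,0,0,0],
  ],
)

```text
time: 18.8
eef_pos: [0.5075, 0.0945, 0.1932]
tcp_rot: [-0.002, 0.763, 0.646, -0.001]
contact_force: [-0.3, -0.2, -2.2]
width: 0.486
grip_force: 20.0
```

>>> move_arm(
  deltas=[
    [-1,0,0,0.3,0,0,0],
    [-1,0,0,0.3,0,0,0],
    [-1,0,0,0.3,0,0,0],
    [-1,0,0,0.3,0,0,0],
    [-1,0,0,0.2,0,0,0],
    [-1,0,0,0,0,0,0],
    [-1,0,0,0,0,0,0],
    [-1,0,0,0,0,0,0],
  ],
)

```text
time: 19.6
eef_pos: [0.509, 0.0957, 0.1606]
tcp_rot: [-0.001, 0.763, 0.647, 0.001]
contact_force: [0.9, -1.1, -0.4]
width: 0.485
grip_force: 20.0
```

>>> move_arm(
  deltas=[
    [-1,0,0,0.08,0,0,0],
    [-1,0,0,0.08,0,0,0],
    [-1,0,0,0.08,0,0,0],
    [-1,0,0,0.06,0,0,0],
    [-1,0,0,0.04,0,0,0],
    [-1,0,0,0,0,0,0],
    [-1,0,0,0,0,0,0],
    [-1,0,0,0,0,0,0],
  ],
)

```text
time: 20.4
eef_pos: [0.5087, 0.0956, 0.1522]
tcp_rot: [-0.001, 0.763, 0.647, 0.0]
contact_force: [-1.6, -1.9, 6.2]
width: 0.487
grip_force: 20.0
```

>>> move_arm(
  deltas=[
    [0.05,0,0,0,0,0,0],
    [0.1,0,0,0,0,0,0],
    [0.15,0,0,0,0,0,0],
    [0.15,0,0,0,0,0,0],
    [0.15,0,0,0,0,0,0],
    [0.15,0,0,0,0,0,0],
    [0.15,0,0,-0.2,0,0,0],
    [0.15,0,0,-0.2,0,0,0],
  ],
)

```text
time: 21.2
eef_pos: [0.5087, 0.0956, 0.1621]
tcp_rot: [-0.001, 0.763, 0.647, 0.0]
contact_force: [-0.3, 0.1, 0.4]
width: 0.573
grip_force: 0.0
```

>>> move_arm(
  deltas=[
    [0.15,0,0,-0.4,0,0,0],
    [0.15,0,0,-0.6,0,0,0],
    [0.15,0,0,-0.8,0,0,0],
    [0.15,0,0,-0.8,0,0,0],
    [0.15,0,0,-0.8,0,0,0],
    [0.15,0,0,-0.6,0,0,0],
    [0.15,0,0,0,0,0,0],
    [0.15,0,0,0,0,0,0],
  ],
)

```text
time: 22.0
eef_pos: [0.5088, 0.095, 0.2619]
tcp_rot: [-0.001, 0.763, 0.647, 0.0]
contact_force: [0.3, 0.5, -0.6]
width: 0.57
grip_force: 0.0
```

```bash
python3 - <<'E'
from h import *
p,r,s=st(); print(p,s['contact_force'],s['joint_positions'])
snap('side','side4');snap('top','top4')
a=cv2.imread('pics/top4.png')[150:280,180:345]; b=cv2.imread('pics/side4.png')[140:270,190:355]
o=np.zeros((330,800,3),np.uint8);o[:315,:400]=cv2.resize(a,(400,315),interpolation=2);o[:315,400:]=cv2.resize(b,(400,315),interpolation=2)
cv2.imwrite('pics/c6.png',np.clip(o*1.5,0,255).astype(np.uint8))
# to outside of door: 
for n in (.05,.06): print(door(1.65,.18,-n,.2), door(1.65,.208,0,.2))
E
```

```text
[0.5088 0.095  0.2619] [ 0.2842  0.4935 -0.6167] [ 0.6842  0.4001 -1.1439  1.825   0.3931  1.1723 -0.7521]
[0.4543 0.2009 0.2   ] [0.4186 0.1561 0.2   ]
[0.456  0.2108 0.2   ] [0.4186 0.1561 0.2   ]
```

View pics/c6.png

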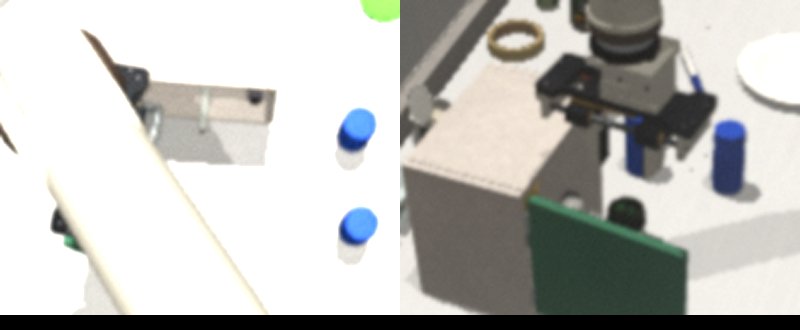

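The jar stands in the bay: its cap is at crop (627,215) behind the door, upright, with the shaker still beside it. Next I go round to the outer face and shut the door.

```bash
cat >> h.py <<'E'
def push(th,r,psi,z=.17,pad=0):
    a=np.radians(psi+4.75+np.degrees(th)); h=.0095*abs(np.cos(a))+.019*abs(np.sin(a))
    return door(th,r,-h-pad,z)
E
python3 - <<'E'
from h import *
print('bottle',pt('top',112,210,z=.258))
a=push(1.65,.175,30,.17,.02)
w=[([a[0],a[1],.262],ori(30),8),(a,ori(30),5),(push(1.65,.175,30),ori(30),1)]
n=20
for k in range(1,n+1):
    th=1.65+(.5-1.65)*k/n; ps=30-34.75*k/n; w.append((push(th,.175,ps),ori(ps),1))
plan(*w)
E
```

```text
bottle [0.5329 0.4219 0.258 ]
-> [0.4578 0.191  0.262 ] n 8
0.43,-0.33,-0,-0,0,0.79 
0.4,-0.37,-0.01,-0.01,0,0.79 
0.35,-0.41,-0,0,0,0.79 
0.3,-0.45,-0.01,-0,-0,0.79 
0.25,-0.48,-0,-0,0,0.79 
0.2,-0.51,-0.01,-0.01,0,0.79 
0.14,-0.52,-0,0,0,0.79 
0.08,-0.54,-0.01,-0,0,0.79 
-> [0.4578 0.191  0.17  ] n 5
-0,0,0.74,-0,0,0 
-0,0,0.73,-0,0,0 
-0,0,0.74,-0,0,0 
-0,0,0.74,-0,0,0 
-0,0,0.73,-0,0,0 
-> [0.4546 0.1712 0.17  ] n 1
-0.51,0.62,0,-0,0,0 
-> [0.4521 0.1618 0.17  ] n 1
-0.27,0.28,0,-0,0,0.22 
-> [0.4501 0.152  0.17  ] n 1
-0.26,0.31,0,-0,0,0.22 
-> [0.4487 0.1419 0.17  ] n 1
-0.23,0.33,0,-0,0,0.21 
-> [0.4479 0.1317 0.17  ] n 1
-0.2,0.36,0,-0,0,0.22 
-> [0.4477 0.1212 0.17  ] n 1
-0.17,0.38,0,-0,0,0.22 
-> [0.4481 0.1106 0.17  ] n 1
-0.14,0.4,0,-0,0,0.22 
-> [0.4493 0.0999 0.17  ] n 1
-0.1,0.42,0,-0,0,0.21 
-> [0.451  0.0895 0.17  ] n 1
-0.06,0.42,0,-0,0,0.22 
-> [0.4529 0.0803 0.17  ] n 1
-0.03,0.38,0,-0,0,0.22 
-> [0.4554 0.0711 0.17  ] n 1
0.01,0.38,0,-0,0,0.21 
-> [0.4585 0.0618 0.17  ] n 1
0.03,0.38,0,-0,0,0.22 
-> [0.4621 0.0527 0.17  ] n 1
0.08,0.39,0,-0,0,0.22 
-> [0.4663 0.0436 0.17  ] n 1
0.11,0.39,0,-0,0,0.22 
-> [0.4712 0.0346 0.17  ] n 1
0.14,0.38,0,-0,0,0.21 
-> [0.4766 0.0258 0.17  ] n 1
0.18,0.37,0,-0,0,0.22 
-> [0.4827 0.0172 0.17  ] n 1
0.22,0.36,0,-0,0,0.22 
-> [0.4894 0.0089 0.17  ] n 1
0.26,0.34,0,-0,0,0.21 
-> [0.4967 0.0009 0.17  ] n 1
0.29,0.33,0,-0,0,0.22 
-> [ 0.5046 -0.0068  0.17  ] n 1
0.32,0.29,0,-0,0,0.22 
-> [ 0.513 -0.014  0.17 ] n 1
0.35,0.27,0,-0,0,0.22
```

>>> move_arm(
  deltas=[
    [-1,0.43,-0.33,0,0,0,0.79],
    [-1,0.4,-0.37,0,0,0,0.79],
    [-1,0.35,-0.41,0,0,0,0.79],
    [-1,0.3,-0.45,0,0,0,0.79],
    [-1,0.25,-0.48,0,0,0,0.79],
    [-1,0.2,-0.51,0,0,0,0.79],
    [-1,0.14,-0.52,0,0,0,0.79],
    [-1,0.08,-0.54,0,0,0,0.79],
  ],
)

```text
time: 22.9
eef_pos: [0.4575, 0.1916, 0.261]
tcp_rot: [-0.001, 0.966, 0.257, -0.001]
contact_force: [0.2, 0.4, -0.3]
width: 0.004
grip_force: 0.0
```

>>> move_arm(
  deltas=[
    [-1,0,0,0,0,0,0],
    [-1,0,0,0.7,0,0,0],
    [-1,0,0,0.75,0,0,0],
    [-1,0,0,0.75,0,0,0],
    [-1,0,0,0.75,0,0,0],
    [-1,0,0,0.73,0,0,0],
    [-1,0,0,0,0,0,0],
    [-1,-0.15,0.2,0,0,0,0],
  ],
)

```text
time: 23.7
eef_pos: [0.4574, 0.1857, 0.1698]
tcp_rot: [-0.002, 0.965, 0.26, -0.001]
contact_force: [0.2, 0.5, -0.3]
width: 0.006
grip_force: 0.0
```

```bash
python3 - <<'E'
from h import *
p,r,s=st(); print(p,push(1.65,.175,30),r.as_matrix()[:,0],s['joint_positions'],s['contact_force'])
E
```

```text
[0.4574 0.1857 0.1698] [0.4546 0.1712 0.17  ] [ 0.8643  0.5029 -0.0006] [ 0.3252  0.4028 -0.9187  1.9785  0.389   0.9478 -1.8316] [ 0.1714  0.4649 -0.3024]
```

>>> move_arm(
  deltas=[
    [-1,-0.18,0.21,0,0,0,0],
    [-1,-0.18,0.21,0,0,0,0],
    [-1,-0.27,0.28,0,0,0,0.22],
    [-1,-0.26,0.31,0,0,0,0.22],
    [-1,-0.23,0.33,0,0,0,0.21],
    [-1,-0.2,0.36,0,0,0,0.22],
    [-1,-0.17,0.38,0,0,0,0.22],
    [-1,-0.14,0.4,0,0,0,0.22],
  ],
)

```text
time: 24.5
eef_pos: [0.4485, 0.1103, 0.1699]
tcp_rot: [-0.001, 0.986, 0.168, -0.0]
contact_force: [1.0, 1.7, 0.6]
width: 0.003
grip_force: 0.7
```

>>> move_arm(
  deltas=[
    [-1,-0.1,0.42,0,0,0,0.21],
    [-1,-0.06,0.42,0,0,0,0.22],
    [-1,-0.03,0.38,0,0,0,0.22],
    [-1,0.01,0.38,0,0,0,0.21],
    [-1,0.03,0.38,0,0,0,0.22],
    [-1,0.08,0.39,0,0,0,0.22],
    [-1,0.11,0.39,0,0,0,0.22],
    [-1,0.14,0.38,0,0,0,0.21],
  ],
)

```text
time: 25.3
eef_pos: [0.4719, 0.0344, 0.1696]
tcp_rot: [-0.001, 0.999, 0.049, -0.001]
contact_force: [-0.3, 1.3, -0.1]
width: 0.003
grip_force: 0.7
```

>>> move_arm(
  deltas=[
    [-1,0.18,0.37,0,0,0,0.22],
    [-1,0.22,0.36,0,0,0,0.22],
    [-1,0.26,0.34,0,0,0,0.21],
    [-1,0.29,0.33,0,0,0,0.22],
    [-1,0.32,0.29,0,0,0,0.22],
    [-1,0.35,0.27,0,0,0,0.22],
    [-1,0,0,0,0,0,0],
    [-1,-0.4,0,0,0,0,0],
  ],
)

```text
time: 26.1
eef_pos: [0.5044, -0.0127, 0.1695]
tcp_rot: [-0.001, 0.999, -0.042, -0.0]
contact_force: [-0.7, 0.8, 0.5]
width: 0.002
grip_force: 0.0
```

```bash
python3 - <<'E'
from h import *
p,r,s=st(); print(p,r.as_matrix()[:,0],s['joint_positions'],s['contact_force'])
snap('side','side5');snap('top','top5')
a=cv2.imread('pics/top5.png')[150:280,180:345]; b=cv2.imread('pics/side5.png')[140:270,190:355]
o=np.zeros((330,800,3),np.uint8);o[:315,:400]=cv2.resize(a,(400,315),interpolation=2);o[:315,400:]=cv2.resize(b,(400,315),interpolation=2)
cv2.imwrite('pics/c7.png',np.clip(o*1.5,0,255).astype(np.uint8))
E
```

```text
[ 0.5044 -0.0127  0.1695] [ 0.9965 -0.0838 -0.0005] [ 0.5868  0.3676 -0.7332  1.9581  0.302   0.927  -1.9517] [-0.6556  0.764   0.5489]
```

View pics/c7.png

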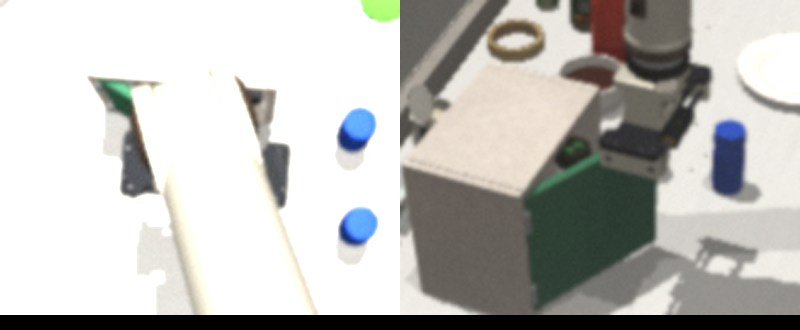

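The jar is upright behind the partly shut door, with its cap at crop (572,150). Now I lean the tool and finish closing.

```bash
python3 - <<'E'
from h import *
w=[];n=14
for k in range(1,n+1):
    th=.55+(.06-.55)*k/n; l=30*k/n; r=.175+.008*k/n
    h=.0095*np.cos(np.radians(l))*np.cos(th)+.019*np.sin(th)
    w.append((door(th,r,-h,.17-.005*k/n),ori(-4.75,l),1))
plan(*w)
E
```

```text
-> [ 0.5105 -0.0127  0.1696] n 1
0.36,-0.01,-0.02,-0.01,0.29,0.01 
-> [ 0.5154 -0.0173  0.1693] n 1
0.21,0.17,0.02,0,0.27,-0 
-> [ 0.5205 -0.0217  0.1689] n 1
0.21,0.16,0.03,0,0.27,-0 
-> [ 0.5258 -0.026   0.1686] n 1
0.22,0.15,0.04,0,0.26,-0 
-> [ 0.5313 -0.0301  0.1682] n 1
0.23,0.15,0.05,0,0.27,-0 
-> [ 0.5369 -0.034   0.1679] n 1
0.24,0.14,0.06,0,0.27,-0 
-> [ 0.5428 -0.0377  0.1675] n 1
0.23,0.12,0.07,0,0.27,-0 
-> [ 0.5489 -0.0412  0.1671] n 1
0.24,0.12,0.08,0,0.27,-0 
-> [ 0.5551 -0.0445  0.1668] n 1
0.25,0.11,0.09,0,0.26,-0 
-> [ 0.5615 -0.0475  0.1664] n 1
0.24,0.1,0.1,0,0.27,-0 
-> [ 0.5681 -0.0503  0.1661] n 1
0.25,0.09,0.11,0,0.27,-0 
-> [ 0.5748 -0.0529  0.1657] n 1
0.25,0.08,0.13,0,0.27,-0 
-> [ 0.5816 -0.0552  0.1654] n 1
0.24,0.07,0.13,0,0.27,-0 
-> [ 0.5886 -0.0573  0.165 ] n 1
0.25,0.06,0.15,0,0.26,-0
```

>>> move_arm(
  deltas=[
    [-1,0.36,-0.01,-0.02,0,0.28,0],
    [-1,0.21,0.17,0.02,0,0.27,0],
    [-1,0.21,0.16,0.03,0,0.27,0],
    [-1,0.22,0.15,0.04,0,0.27,0],
    [-1,0.23,0.15,0.05,0,0.27,0],
    [-1,0.24,0.14,0.06,0,0.27,0],
    [-1,0.23,0.12,0.07,0,0.27,0],
    [-1,0.24,0.12,0.08,0,0.27,0],
  ],
)

```text
time: 27.0
eef_pos: [0.5498, -0.0405, 0.1673]
tcp_rot: [0.005, 0.988, -0.041, 0.15]
contact_force: [-6.4, 7.1, 3.7]
width: 0.001
grip_force: 4.0
```

>>> move_arm(
  deltas=[
    [-1,0.25,0.11,0.09,0,0.27,0],
    [-1,0.24,0.1,0.1,0,0.27,0],
    [-1,0.25,0.09,0.11,0,0.27,0],
    [-1,0.25,0.08,0.13,0,0.27,0],
    [-1,0.24,0.07,0.13,0,0.27,0],
    [-1,0.25,0.06,0.15,0,0.27,0],
    [-1,0,0,0,0,0,0],
    [-1,0,0,0,0,0,0],
  ],
)

```text
time: 27.8
eef_pos: [0.5872, -0.0548, 0.1632]
tcp_rot: [0.009, 0.965, -0.038, 0.258]
contact_force: [-6.1, 5.5, -1.4]
width: 0.009
grip_force: 3.4
```

```bash
python3 - <<'E'
from h import *
p,r,s=st(); print(p,r.as_matrix()[:,0],r.as_matrix()[:,2],s['joint_positions'],s['contact_force'])
print('x from front',(p-FC)@XC,'y',(p-FC)@YC)
E
```

```text
[ 0.5872 -0.0548  0.1632] [ 0.8637 -0.0692  0.4992] [ 0.4978 -0.0379 -0.8665] [ 0.4895  0.2474 -0.5019  2.2224  0.6817  0.2232 -2.2497] [-6.104   5.522  -1.3684]
x from front -0.021854078493436006 y -0.07577066012714771
```

```bash
python3 - <<'E'
from h import *
p,d=snap('side','side6'); q=p.astype(int)
P=[]
for v in range(190,265):
    for u in range(235,300):
        R_,G,B=q[v,u]
        if G>R_*1.25 and G>B*1.1 and d[v,u]>0: P.append(pt('side',u,v,d[v,u]))
P=np.array(P); c=P-FC; X=c@XC; Y=c@YC; k=(P[:,2]>.03)&(P[:,2]<.2); X,Y=X[k],Y[k]
print(len(X), X.min(),X.max(),Y.min(),Y.max())
for _ in range(3):
    f=np.polyfit(Y,X,1); e=abs(X-np.polyval(f,Y)); X,Y=X[e<.008],Y[e<.008]
print('theta',np.arctan(f[0]),'x at hinge',np.polyval(f,.104),len(X))
E
```

```text
1107 -0.02004413653373564 0.0005130931055853575 -0.0878211130289535 0.1035152628245776
theta 0.07804903465120876 x at hinge -0.0024772512777242114 1107
```

>>> move_arm(
  deltas=[
    [-1,0.07,-0.03,0.04,0,0,0],
    [-1,0.07,-0.03,0.04,0,0,0],
    [-1,0.07,-0.03,0.04,0,0,0],
    [-1,0.07,0,0.04,0,0,0],
    [-1,0.03,0,0.02,0,0,0],
    [-1,0,0,0,0,0,0],
    [-1,0,0,0,0,0,0],
    [-1,0,0,0,0,0,0],
  ],
)

```text
time: 28.65
eef_pos: [0.5957, -0.0556, 0.163]
tcp_rot: [0.011, 0.965, -0.04, 0.257]
contact_force: [-8.3, 1.1, 1.8]
width: 0.01
grip_force: 4.3
```

>>> move_arm(
  deltas=[
    [-1,0.07,0,0.04,0,0,0],
    [-1,0.07,0,0.04,0,0,0],
    [-1,0.07,0,0.04,0,0,0],
    [-1,0.03,0,0.02,0,0,0],
    [-1,0.03,0,0.02,0,0,0],
    [-1,0,0,0,0,0,0],
    [-1,0,0,0,0,0,0],
    [-1,0,0,0,0,0,0],
  ],
)

```text
time: 29.45
eef_pos: [0.6033, -0.0563, 0.1629]
tcp_rot: [0.011, 0.965, -0.04, 0.257]
contact_force: [-9.9, 1.7, 3.2]
width: 0.005
grip_force: 5.2
```

>>> move_arm(
  deltas=[
    [-1,0.05,0,0.03,0,0,0],
    [-1,0.05,0,0.03,0,0,0],
    [-1,0.03,0,0.02,0,0,0],
    [-1,0.03,0,0.02,0,0,0],
    [-1,0,0,0,0,0,0],
    [-1,0,0,0,0,0,0],
    [-1,0,0,0,0,0,0],
    [-1,0,0,0,0,0,0],
  ],
)

```text
time: 30.25
eef_pos: [0.6081, -0.0567, 0.1629]
tcp_rot: [0.011, 0.965, -0.04, 0.257]
contact_force: [-10.6, 0.9, 3.4]
width: 0.009
grip_force: 5.2
```

>>> move_arm(
  deltas=[
    [-1,0.03,0,0.02,0,0,0],
    [-1,0.03,0,0.02,0,0,0],
    [-1,0.02,0,0.01,0,0,0],
    [-1,0,0,0,0,0,0],
    [-1,0,0,0,0,0,0],
    [-1,0,0,0,0,0,0],
    [-1,0,0,0,0,0,0],
    [-1,0,0,0,0,0,0],
  ],
)

```text
time: 31.05
eef_pos: [0.6089, -0.0567, 0.1625]
tcp_rot: [0.011, 0.966, -0.04, 0.257]
contact_force: [-21.0, 2.4, 13.4]
width: 0.008
grip_force: 10.8
```

Stop felt. I'll release, back off and check.

>>> move_arm(
  deltas=[
    [-1,-0.3,0,-0.17,0,0,0],
    [-1,-0.86,0,-0.5,0,0,0],
    [-1,-0.86,0,-0.5,0,-0.4,0],
    [-1,-0.86,0,-0.5,0,-0.6,0],
    [-1,-0.4,0,-0.8,0,-0.9,0],
    [-1,0,0,-0.9,0,-0.9,0],
    [-1,0,0,-0.9,0,-0.9,0],
    [-1,0,0,-0.8,0,0,0],
  ],
)

```text
time: 31.85
eef_pos: [0.5076, -0.0487, 0.2464]
tcp_rot: [-0.002, 0.999, -0.042, 0.005]
contact_force: [0.9, -0.4, -0.4]
width: 0.003
grip_force: 0.0
```

>>> move_arm(
  deltas=[
    [-1,-0.5,0.9,-0.4,0,0,0],
    [-1,-0.5,0.9,-0.4,0,0,0],
    [-1,-0.5,0.9,0,0,0,0],
    [-1,-0.5,0.9,0,0,0,0],
    [-1,-0.5,0.9,0,0,0,0],
    [-1,-0.3,0.9,0,0,0,0],
    [-1,0,0.9,0,0,0,0],
    [-1,0,0.4,0,0,0,0],
  ],
)

```text
time: 32.65
eef_pos: [0.4209, -0.2114, 0.264]
tcp_rot: [-0.0, 0.999, -0.043, 0.006]
contact_force: [-0.8, -0.3, 0.6]
width: 0.005
grip_force: 0.0
```

```bash
python3 - <<'E'
from h import *
p,d=snap('side','side7');t,_=snap('top','top7'); q=p.astype(int)
P=[]
for v in range(170,275):
    for u in range(235,300):
        R_,G,B=q[v,u]
        if G>R_*1.25 and G>B*1.1 and d[v,u]>0: P.append(pt('side',u,v,d[v,u]))
P=np.array(P); c=P-FC; X=c@XC; Y=c@YC; k=(P[:,2]>.03)&(P[:,2]<.2); X,Y=X[k],Y[k]
f=np.polyfit(Y,X,1); print('theta',np.arctan(f[0]),len(X),Y.min(),Y.max(), st()[2]['time'],st()[0])
a=cv2.imread('pics/top7.png'); b=cv2.imread('pics/side7.png')[90:300,160:440]
o=np.zeros((310,800,3),np.uint8);o[:300,:400]=cv2.resize(a,(400,300),interpolation=cv2.INTER_AREA);o[:300,400:]=cv2.resize(b,(400,300),interpolation=2)
cv2.imwrite('pics/c8.png',np.clip(o*1.4,0,255).astype(np.uint8))
E
```

```text
theta -0.0037274488089382974 775 -0.08706649391445877 0.10507075964544736 32.75 [ 0.4215 -0.2104  0.2639]
```

View pics/c8.png

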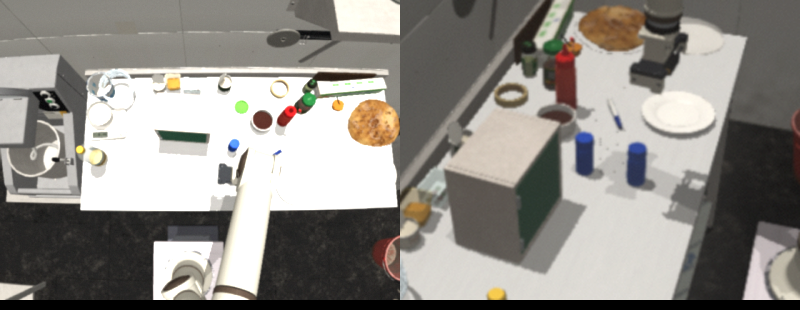

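The door is held shut (angle about 0, 1.7 s after letting go). The bowl, bottle, plate and cans are undisturbed and the arm is clear, so I'm handing in.

```bash
python3 -c "
from cell import arm
print(arm.close_job())"
```

```text
the job is handed in; nothing more can be done
None
```

I handed the job in at about 33 s: the jar stands upright in the rack's empty bay, the catch holds the door shut, and the bowl, bottle and plate are where they were; the shaker was upright when last seen, before the door was shut.

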